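Sweep the used tube caps into the catch tray

TASK

Three used orange screw caps lie on the bench in front of the white catch tray. With the fingertips, gently sweep each of them along the bench and up over the lip until it lies wholly on the tray's floor; do not pick up or flick a cap. Leave the little amber vial standing among them, and everything else on the bench, where it is.

Things in the scene. Friction and masses are not known exactly. Their poses are not given: they have to be found in the camera images.
- tray: white catch tray, blue rims, fixed to the bench. Origin: centre of its floor, at bench height; +x in to the back wall, y across, z up. Open mouth at -x, towards the robot. Floor 3 mm thick, x = -60 to 60 mm; full-width ramp from the bench at x = -86 up to it. Walls 25 high, 5 thick; inner faces of the sides at y = +-130 (sides begin at x = -60), of the back at x = 60
- cap1: one of three identical bright orange used screw caps lying flat, top up, on the black bench in front of the tray's mouth: round disc, diameter 30, height 14, about 11 to 21 g, slides freely; origin at the centre of its underside (z axis up, yaw means nothing)
- cap2: one of three identical bright orange used screw caps lying flat, top up, on the black bench in front of the tray's mouth: round disc, diameter 30, height 14, about 11 to 21 g, slides freely; origin at the centre of its underside (z axis up, yaw means nothing)
- cap3: one of three identical bright orange used screw caps lying flat, top up, on the black bench in front of the tray's mouth: round disc, diameter 30, height 14, about 11 to 21 g, slides freely; origin at the centre of its underside (z axis up, yaw means nothing)
- vial: small amber glass vial with white cap, standing in the row of orange caps; must stay. Diameter 23, height 46, 60 g. Vial and caps all stand 155 to 205 mm before the tray's origin along its -x, at most 130 mm to either side, and at least 60 mm apart along the tray's y. Origin at the centre of its underside
- reagent: amber reagent jar with a black lid, diameter 50, height 75, standing beyond the tray's +y side; leave alone. Origin at the centre of its underside
- dish: closed flat clear round culture dish, diameter 90, height 16, lying on the bench to the +y side of the caps; leave alone. Origin at the centre of its underside
- tipbox: blue and grey box of yellow pipette tips, 85 x 115, 47 high, beyond the tray's -y side; leave alone. Origin at the centre of its underside, 115 mm side along its y
- marker: white marker pen with a green cap, 125 long, 13 thick, lying along its x axis on the bench to the -y side of the caps; leave alone. Origin at the middle of its underside
Things that resemble listed ones, but are neither listed nor needed, are in the scene too. Leave any green look-alike of the cap1 alone.

How it is judged:
By the outcome, as a careful person would: the job done as asked, in the order asked, and still so for the second after the job is handed in, with the robot touching nothing.
It also fails if it takes over 51 s, if anything falls off the work surface, if the arm or the gripper's body presses on something with over 40 N, if the wrist force passes 120 N, or if a joint passes its speed limit or range.

ROBOT

A 6-joint arm with a two-finger parallel gripper is mounted at the origin on the work surface. World frame = base frame: x ahead of the robot, y to its left, z up, the work surface at z = 0. Lengths are in m, angles in rad, forces in N, time in s.
With the tool pointing down it reaches from about 0.225 to 0.875 m from the base axis. Payload 3.4 kg.
Tool frame: the origin (TCP) lies on the centre line of the jaws, within the pads' length; the fingertips stand 17 mm ahead of it and the grasp point (between the pads) lies 2 mm behind it; z points along the fingers, y is the line along which they close (so a half turn about z gives the same grasp; the last joint's range is limited). The gripper opens to 85 mm and grips with 20 to 120 N. Pads are 22 mm wide; open, the fingers measure 114 mm over their backs; the gripper's body (76 mm by 85 mm) begins 54 mm behind the grasp point. The pads swing forward as they close: fully open they stand 13 mm farther back than shut.
Start: joints at [-1.424, 0.276, 1.505, -0, 1.361, -0.121], TCP at [0.152, -0.555, 0.248] pointing down, gripper open.
Joint ranges: [-2.89, 2.89], [-0.75, 2.08], [0.22, 2.7], [-1.18, 4.32], [0.11, 2.71], [-2.7, 2.7]. Speed limits (rad/s): [2.57, 2.57, 3.14, 3.14, 3.14, 3.14].

INTERFACE

Orientations are given as a 3x3 rotation matrix whose columns are the frame's x, y, z axes.
In Python, from workcell import env, solve_ik, cams, workorder, models gives the robot as it stands. Calls block until the motion is done:
- env.move_pose(position, orientation): joint-space move of the TCP to a pose.
- env.move_l(position, ori=None, v=0.15, contact_N=None): straight line of the TCP; ori=None keeps the orientation; v is the mean speed in m/s. With contact_N (N) it stops when the force on the tool has changed by that much, and returns True; else False.
- env.goto_joints(angles): joint-space move.
- env.command_gripper(opening, grip_force=None): finger opening in m; grip_force is the grip in N (None keeps the last); returns when the fingers have stopped.
- env.dwell(seconds).
- solve_ik(position, orientation): joint angles nearest the present ones, or None.
- cams.get_image(name): name is "side" or "top" or "wrist"; returns a dict with "pixels" (384x512x3 uint8, red, green, blue), "mtx" (3x3 intrinsics, pixels), "k1" (the pictures are not rectified: a ray, as slopes to the right and down, at radius r is drawn at 1 + k1 r^2 times it, then the intrinsics apply), "R" (3x3) and "t" (3): a world point X has camera coordinates R X + t; the wrist camera has in their place "hand_eye" (4x4, takes a point from camera to tool coordinates, whose origin is the TCP and whose axes are the flange's). Camera axes: x right, y down, z forward; pixel columns grow to the right and rows downward; lengths in m; the calibration is good to about 2 mm. A picture is of the moment at which its call begins: read the wrist's pose just before it. There is no depth.
A pose or a line that the arm cannot do raises env.MotionError and nothing moves.
- workorder.hand_in(): hands the job in; it is judged then, once.
Trained networks look in the newest picture that a camera, given by its name, has taken for a name from the list of things; names that differ only in an ending like _2 or _b are one class to them, and where a whole thing is asked for, a point or a joint stands for the part that bears it (a point fixed in the world has none). Each returns a list of dicts, best first, with "p" (0 to 1); they miss things now and then, are a little off and sometimes report something else, mostly with a low value. They report only what shows in the picture. A call takes as long as a camera call. They do not tell look-alikes from the thing itself.
- models.recognise(target, camera): "centre" ([column, row] as shares, 0 to 1, of the picture: columns of its width, rows of its height, amid what is visible of it).
- models.silhouettes(target, camera): "region" (384x512 bool, what is visible of it) and "centre" ([column, row] as shares, 0 to 1, of the picture: columns of its width, rows of its height, amid what is visible of it).
- models.place_of(target, camera): "centre" ([column, row] as shares, 0 to 1, of the picture: columns of its width, rows of its height: a listed point, or the origin of a listed thing).
Readings, each from a call of its own:
- env.current_t(): time.
- env.current_joint_pos(): joint angles.
- env.current_joint_velocities(): joint speeds.
- env.current_joint_efforts(): joint torques, N m.
- env.current_eef_pos(): TCP position.
- env.current_tcp_rot(): TCP orientation.
- env.current_wrist_force(): force on the tool from outside, world axes, zero at the start.
- env.current_wrist_torque(): the same for the moment, N m.
- env.current_grip_width(): finger opening in m.
- env.current_grip_force(): force on a finger pad.
Only numpy, scipy, OpenCV 4.12 (cv2) and the standard library are available. Lean on these libraries where they do the work, as an engineer would, in place of code of your own. Each camera call takes 0.05 s, during which the arm holds its last target. There are 200 camera calls.

## Working session

There is one attempt and no reset: what is moved stays moved. The work goes in short steps, each a Python script; the robot and the scene stay as the last script left them, time stands still between calls to the robot, and variables do not carry over. Pictures are saved under pics/ and viewed, at most 10 in all, crops included, and the job is handed in when it is done.

```bash
mkdir -p pics; cat > h.py <<'E'
import numpy as np, cv2
from workcell import env, solve_ik, cams, workorder, models
def ray(im,px):
    K=im["mtx"]; d=np.array([(px[0]-K[0,2])/K[0,0],(px[1]-K[1,2])/K[1,1]]); s=d.copy()
    for _ in range(20): s=d/(1+im["k1"]*(s@s))
    R,t=np.array(im["R"]),np.array(im["t"])
    return -R.T@t, R.T@np.array([s[0],s[1],1])
def atz(im,px,z):
    o,d=ray(im,px); return o+d*(z-o[2])/d[2]
def proj(im,X):
    c=np.array(im["R"])@X+im["t"]; s=c[:2]/c[2]; s=s*(1+im["k1"]*(s@s)); K=im["mtx"]
    return np.array([K[0,0]*s[0]+K[0,2],K[1,1]*s[1]+K[1,2]])
def save(n,p): cv2.imwrite('pics/'+n+'.png',cv2.cvtColor(p,cv2.COLOR_RGB2BGR))
E
python3 - <<'E'
from h import *
for c in ("top","side"):
    im=cams.get_image(c); save(c+'0',im["pixels"])
    o,_=ray(im,(256,192)); print(c,o.round(3),im["k1"])
    for n in ("cap1","vial","tray","reagent","dish","tipbox","marker"):
        for r in models.place_of(n,c)[:5]:
            px=np.array(r["centre"])*[512,384]; print(n,round(r["p"],2),px.round(1),atz(im,px,0).round(4))
print(env.current_t())
E
```

```text
top [0.482 0.043 1.039] -0.14985031426749335
cap1 0.67 [256.  226.2] [0.4861 0.0285 0.    ]
cap1 0.61 [280.7 252.1] [ 0.4205 -0.0321  0.    ]
cap1 0.51 [311.3 247.3] [ 0.4308 -0.1093  0.    ]
cap1 0.48 [195.7 236.9] [0.4616 0.18   0.    ]
vial 0.63 [225.4 232.3] [0.4722 0.1053 0.    ]
tray 0.73 [225.1 154. ] [0.6703 0.104  0.    ]
reagent 0.63 [133.5 167.2] [0.6408 0.3395 0.    ]
dish 0.89 [148.7 228.2] [0.4847 0.2992 0.    ]
tipbox 0.59 [322.6 145.7] [ 0.6884 -0.1455  0.    ]
tipbox 0.27 [319.2 204.6] [ 0.5377 -0.1319  0.    ]
marker 0.52 [318.8 204.5] [ 0.5379 -0.131   0.    ]
side [ 0.516 -0.857  0.628] -0.02312667134423337
cap1 0.73 [222.7 238.5] [ 0.5108 -0.051   0.    ]
cap1 0.73 [176.4 260.7] [ 0.4178 -0.12    0.    ]
cap1 0.63 [210.3 215.2] [0.4829 0.0361 0.    ]
cap1 0.6 [182.5 239.9] [ 0.4256 -0.053   0.    ]
vial 0.73 [211.4 212.8] [0.4854 0.0455 0.    ]
vial 0.67 [207.  202.1] [0.4743 0.0904 0.    ]
tray 0.86 [287.1 198.1] [0.667  0.1022 0.    ]
reagent 0.68 [268.3 152.1] [0.642  0.3419 0.    ]
dish 0.7 [211.6 161.2] [0.4824 0.292  0.    ]
tipbox 0.58 [320.4 270.4] [ 0.7017 -0.1591  0.    ]
marker 0.67 [240.  265.1] [ 0.5445 -0.1377  0.    ]
0.8
```

View pics/top0.png

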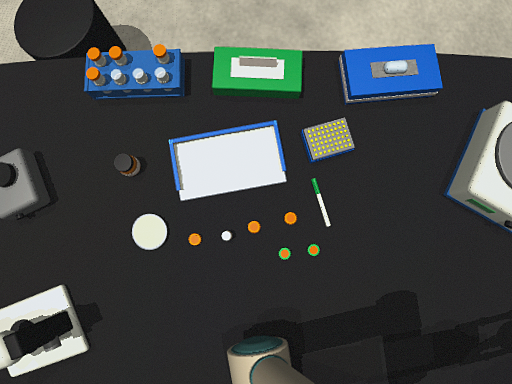

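View pics/side0.png

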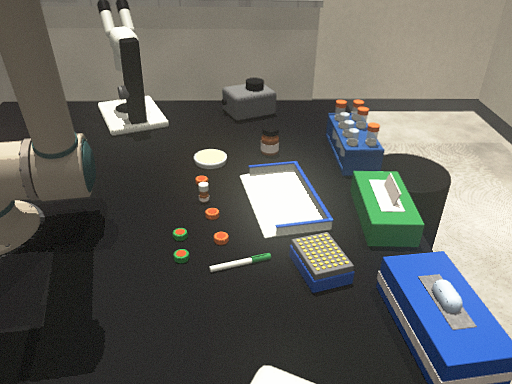

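The top view shows orange caps at (195,239), (254,227) and (290,218), with the vial at (226,236). The green-rimmed look-alikes are at (285,254) and (314,250). The side view agrees: plain orange caps at (202,181), (212,213) and (221,238), green-rimmed ones at (180,234) and (181,256). The three plain orange caps in a row with the vial fit the description. I'll confirm that in a crop and measure.

```bash
cat >> h.py <<'E'
def orange(im,zz=0.012,amin=20):
    hsv=cv2.cvtColor(im["pixels"],cv2.COLOR_RGB2HSV)
    m=cv2.inRange(hsv,(5,150,120),(20,255,255))
    n,_,st,c=cv2.connectedComponentsWithStats(m)
    return [(c[i].round(1),st[i,4],atz(im,c[i],zz)[:2].round(4)) for i in range(1,n) if st[i,4]>amin and .3<atz(im,c[i],zz)[0]<.78]
E
python3 - <<'E'
from h import *
im=cams.get_image("top"); sd=cams.get_image("side")
for i in (im,sd):
    for o in orange(i): print(*o)
p=im["pixels"]
hsv=cv2.cvtColor(p,cv2.COLOR_RGB2HSV); m=((hsv[...,2]>150)&(hsv[...,1]<60)).astype(np.uint8)
for c in cv2.findContours(m,0,2)[0]:
    a=cv2.contourArea(c); x,y=c[:,0].mean(0)
    if 150<x<300 and 120<y<245 and a>20:
        print('white',a,x,y)
        if a>1000:
            q=cv2.approxPolyDP(cv2.convexHull(c),4,True)[:,0]
            for v in q: print(v,atz(im,v+0.,0).round(4))
        else: print(atz(im,c[:,0].mean(0),.046))
for n,i in(("top",im),("side",sd)):
    v=models.silhouettes("vial",n)
    for r in v[:2]: print(n,r["p"],np.array(r["centre"])*[512,384],atz(i,np.array(r["centre"])*[512,384],.023 if n=="side" else .04).round(4))
a=cv2.resize(p[110:270,120:340],None,fx=3.6,fy=3.6,interpolation=cv2.INTER_CUBIC); save('crop',a)
E
```

```text
[289.9 217.6] 125 [ 0.5059 -0.0558]
[253.6 226.5] 121 [0.4856 0.0345]
[194.3 238.7] 115 [0.4575 0.1818]
[313.5 249.6] 50 [ 0.4256 -0.1128]
[284.2 253.2] 48 [ 0.4181 -0.0399]
[201.  178.4] 71 [0.4576 0.1808]
[211.9 211.5] 95 [0.4871 0.0332]
[179.5 231.2] 42 [ 0.4192 -0.0382]
[220.8 236.5] 128 [ 0.5069 -0.0595]
[180.7 252.8] 52 [ 0.4264 -0.11  ]
white 57.5 225.22222222222223 235.11111111111111
[0.46586021 0.10304908 0.046     ]
white 5619.5 228.4308943089431 162.7560975609756
[273 127] [ 0.7386 -0.0194  0.    ]
[285 181] [ 0.5989 -0.0467  0.    ]
[180 199] [0.5574 0.2191 0.    ]
[177 144] [0.6985 0.2269 0.    ]
top 0.52 [222.6176 233.7024] [0.4692 0.1096 0.04  ]
side 0.68 [204.8   189.888] [0.4694 0.1084 0.023 ]
side 0.34 [197.5808 178.5984] [0.4503 0.1614 0.023 ]
```

View pics/crop.png

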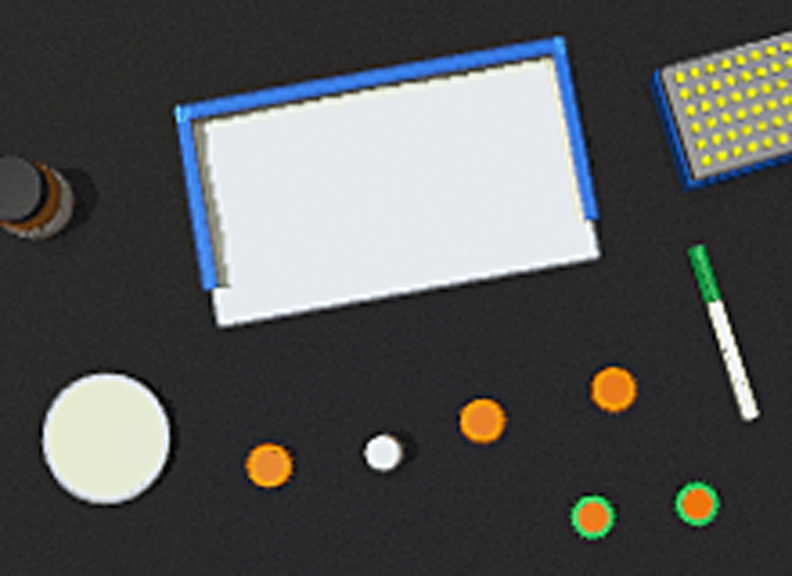

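The crop confirms it: the plain orange caps are at crop pixels (268,466), (482,420) and (613,389), and the two green-rimmed ones stay put. In the tray frame everything falls within the stated ranges. I'll sweep the right-hand cap first, cradled between the two slightly opened fingertips.

```bash
cat >> h.py <<'E'
yaw=.155; O=np.array([.664,.099]); Rt=np.array([[np.cos(yaw),-np.sin(yaw)],[np.sin(yaw),np.cos(yaw)]])
def w(p): return O+Rt@np.array(p)
def tl(p): return Rt.T@(np.array(p)[:2]-O)
def sweep(cap,goal,tipz=None,back=.040,v=.07):
    """cap: world xy; goal: tray xy of cap centre. Returns TCP z of bench touch if tipz is None."""
    cap=np.array(cap); g=w(goal); d=(g-cap)/np.linalg.norm(g-cap)
    z=np.array([0,0,-1.]); best=None
    a=cap-d*back; b=g-d*.022
    for s in (1,-1):
        x=np.array([*(s*d),0]); R=np.c_[x,np.cross(z,x),z]
        q=[solve_ik([*p,h],R) for p in (a,b) for h in (.13,.02)]
        if any(k is None for k in q): continue
        c=abs(q[0]-env.current_joint_pos()).max()
        if best is None or c<best[0]: best=(c,R)
    R=best[1]
    env.move_pose([*a,.11],R)
    if tipz is None:
        env.move_l([*a,.035],v=.15); hit=env.move_l([*a,.006],v=.02,contact_N=4)
        tipz=env.current_eef_pos()[2]; print('touch',hit,tipz)
    env.move_l([*a,tipz+.006],v=.15)
    env.move_l([*b,tipz+.006],v=v)
    print('F',np.round(env.current_wrist_force(),2))
    e=b-d*.03
    env.move_l([*e,tipz+.006],v=.12); env.move_l([*e,.11],v=.25)
    return tipz
E
python3 - <<'E'
from h import *
env.command_gripper(.020); print(env.current_grip_width(),env.current_t())
sweep((.5065,-.0575),(-.010,-.075))
print(env.current_t())
im=cams.get_image("top"); sd=cams.get_image("side"); save('a_top',im["pixels"]); save('a_side',sd["pixels"])
for i in (im,sd):
    for o in orange(i): print(*o,tl(o[2]).round(3))
E
```

```text
0.02014751739781178 1.6333
touch True 0.017185811606006338
F [-0.5   0.16  0.6 ]
9.425
[253.6 225.8] 107 [0.4873 0.0345] [-0.185 -0.036]
[194.2 238.8] 108 [0.4573 0.1821] [-0.191  0.114]
[201.1 178.3] 71 [0.458  0.1812] [-0.191  0.113]
[211.8 212.5] 115 [0.4868 0.0295] [-0.186 -0.041]
[291. 212.] 63 [0.6662 0.0259] [-0.009 -0.073]
[179.5 231.2] 42 [ 0.4192 -0.0382] [-0.263 -0.098]
[180.9 252.7] 47 [ 0.4268 -0.1099] [-0.267 -0.17 ]
```

View pics/a_side.png

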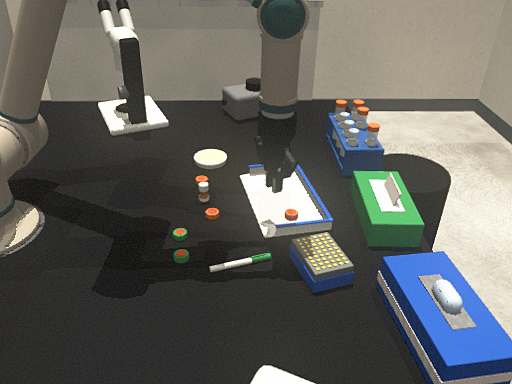

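The first cap lies on the tray floor at side-view pixel (291,214), exactly where I aimed it, and nothing else has moved. Now I'll sweep the other two.

```bash
python3 - <<'E'
from h import *
sweep((.4866,.0335),(-.010,-.012),.0172)
sweep((.4577,.1815),(-.010,.072),.0172)
env.move_pose([.40,.25,.25],env.current_tcp_rot())
print(env.current_t())
im=cams.get_image("top"); sd=cams.get_image("side"); save('b_top',im["pixels"]); save('b_side',sd["pixels"])
for i in (im,sd):
    for o in orange(i): print(*o,tl(o[2]).round(3))
save('b',np.vstack([im["pixels"][100:290,60:360],sd["pixels"][120:310,110:410]]))
E
```

```text
F [-1.01 -0.65  0.52]
F [0.24 0.12 0.34]
21.3667
[257. 155.] 101 [0.6642 0.0231] [-0.012 -0.075]
[232.4 159. ] 104 [0.655 0.085] [-0.011 -0.012]
[199.2 164.8] 105 [0.6417 0.1685] [-0.011  0.072]
[313.5 249.6] 50 [ 0.4256 -0.1128] [-0.268 -0.172]
[284.2 253.2] 48 [ 0.4181 -0.0399] [-0.264 -0.099]
[274.9 179. ] 37 [0.6437 0.1728] [-0.009  0.076]
[283.7 196.8] 38 [0.6568 0.0897] [-0.009 -0.008]
[291.1 211.5] 45 [0.6666 0.0281] [-0.008 -0.07 ]
[179.5 231.2] 42 [ 0.4192 -0.0382] [-0.263 -0.098]
[180.7 252.8] 51 [ 0.4265 -0.1102] [-0.267 -0.17 ]
```

View pics/b.png

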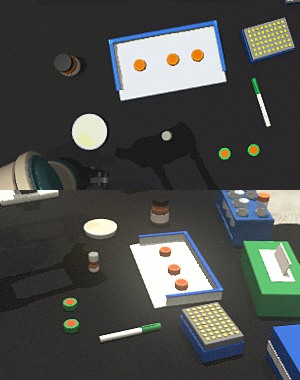

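All three caps lie flat on the tray floor, at (140,65), (173,59) and (197,55) in the top crop. The vial still stands at (166,136), and the dish, marker, jar, tip box and green-rimmed caps are where they were.

```bash
python3 -c "
from h import *
print(workorder.hand_in())"
```

```text
the job is handed in; nothing more can be done
None
```

The job is handed in: all three orange caps were swept onto the tray floor, and in the final pictures the vial was still standing and nothing else on the bench had moved, at about 21 s of the 51 s allowed.

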